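Find the catch and lock the specimen box

ROBOT

A 7-joint arm with a two-finger parallel gripper is mounted at the origin on a cart in front of the work surface, level with it; the furniture and walls round the work are solid. World frame = base frame: x ahead of the robot, y to its left, z up, the work surface at z = 0. Lengths are in mm, angles in rad, forces in N, time in s.
With the tool pointing down it reaches from about 425 to 800 mm from the base axis. Payload 8.3 kg.
Tool frame: the origin (TCP) lies midway between the tips of the shut fingers; the grasp point (between the pads) lies 19 mm behind it; z points along the fingers, y is the line along which they close (so a half turn about z gives the same grasp; the last joint's range is limited). The gripper opens to 85 mm and grips with 20 to 120 N. Pads are 22 mm wide; open, the fingers measure 114 mm over their backs; the gripper's body (76 mm by 85 mm) begins 54 mm behind the grasp point. The pads swing forward as they close: fully open they stand 13 mm farther back than shut.
Start: joints at [1.188, 0.383, 0.016, 1.37, -0.006, 1.388, -0.046], TCP at [196.522, -593.281, 231.279] pointing down, gripper open.
Joint ranges: [-2.95, 2.95], [-0.25, 2.06], [-1.52, 1.56], [0.18, 2.33], [-1.44, 4.58], [0.02, 2.06], [-3.01, 3.01]. Speed limits (rad/s): [2.39, 2.39, 3.01, 3.01, 3.14, 3.14, 3.14].

INTERFACE

Orientations are given as [roll, pitch, yaw] about the fixed x, y, z axes, in that order (R = Rz(yaw) Ry(pitch) Rx(roll)).
In Python, from plant import get_obs, vision, close_job gives the robot as it stands.
- The arm moves only by the tool carry_out, never from a script. Its argument "moves" is a list of rows, each an object of numbers: "x", "y", "z": the shift along the tool's x, y, z in mm; "twist": the turn about the tool's z in rad; "hand": the finger opening in mm, from 0 to 85.4. In form: [{"x": .., "y": .., "z": .., "twist": .., "hand": ..}, ...]. A call has 1 to 8 rows; each row is the pose to reach, as a shift and turn from the pose commanded when the call began, along the tool's axes at that moment; what a row does not reach only later rows make up. A row lasts 1/8 s, in which the tool goes at most 62.5 mm and 10.7 degrees, less where a joint would pass 70% of its speed; a pose out of reach is approached as far as the arm can. A call with a gripper value outside its range is refused whole. The fingers move at their own pace and stop on an object; "newtons" is the grip in N (left out, the last holds). Time passes only in rows, so rows that repeat a pose let the fingers close. It gives the time, the measured TCP pose, the force, the opening and the grip force at its end, in the units of the state.
- get_obs(): the state, without advancing time (a new reading comes with each control period).
- vision.grab_frame(name): name is "scene" or "top" or "wrist"; returns (picture, depth): 400x640x3 uint8, blue, green, red; 400x640 float32, mm along the optical axis (not along the pixel's ray), 0 where there is no reading.
- vision.calibration(name): a dict with "intrinsics" (3x3 intrinsics, pixels), "R" (3x3) and "t" (3): a world point X has camera coordinates R X + t. Camera axes: x right, y down, z forward; pixel columns grow to the right and rows downward; lengths in mm; the calibration is good to about 2 mm. The wrist camera is an equidistant fisheye: a pixel r from the principal point sees the ray r / f radians off the axis. A picture is of the moment at which its call begins: read the wrist's pose just before it. calibration takes no time and is no camera call; for the wrist camera it gives the pose at the moment of the call.
- close_job(): hands the job in; it is judged then, once.
The state is a dict: "clock": time; "joint_pos": joint angles; "joint_vel": joint speeds; "joint_efforts": joint torques, N m; "tool_pos": TCP position; "orientation": TCP orientation; "wrist_force": force on the tool from outside, world axes, zero at the start; "wrist_torque": the same for the moment, N m; "width": opening from 0.0 (shut) to 1.0 (fully open); "finger_force": force on a finger pad.
Only numpy, scipy, OpenCV 4.12 (cv2) and the standard library are available. Lean on these libraries where they do the work, as an engineer would, in place of code of your own. Each camera call takes 0.05 s, during which the arm holds its last target. There are 200 camera calls.

TASK

Lock the grey specimen box: take the steel key from its stand, put it through the keyhole in the lock on the lid, and turn it gently back and forth with light pressure until you feel it drop into the lock. Then turn it clockwise (seen from above) until the bolt is fully thrown, and let go, leaving the key in the lock. Never force the key, and leave the other things where they are.

Things in the scene. Friction and masses are not known exactly. Their poses are not given: they have to be found in the camera images.
- key: Loose steel key, about 80 g, upright in the key stand. Origin at the centre of its lower end, z up the shaft, x along the width of bit and bow. Bit (flat blade) 22 (x) x 5 (y) mm, z = 0 to 8 mm; round shaft 8 mm thick up to z = 41 mm, with a 13 mm collar at the top; flat bow 30 (x) x 8 (y) mm, z = 41 to 71 mm, gripped across y. A half turn about z leaves it the same.
- bow (a point): Middle of the key's bow, 56 mm above the key's lower end; axes as the key.
- key_stand: Fixed black plastic block 52 (x) x 36 (y) x 30 mm on a 64 x 48 x 4 mm foot. Origin at the centre of its underside. The key stands in its slot (25 mm along x, 7.5 mm wide, floor 4 mm above the worktop), axes parallel to the stand's at the start; lift it 30 mm straight up to clear the slot.
- lock_box: Fixed grey steel specimen box, closed, lid immovable, 124 (x) x 172 (y) x 42 mm. Origin on its underside, below the keyhole (box from y = -97 to +75 mm). On it, over the origin, an aluminium lock case 60 x 60 x 44 mm (top at z = 86 mm); at y = +37 to +55 mm the steel keeper for the bolt, 30 mm wide, top at z = 62 mm. More than 50 N in all between key and lock counts as forcing it.
- keyhole (a point): Centre of the keyhole's mouth on top of the lock case, 86 mm above the worktop, axes as lock_box. A slot 26 mm along x and 8.5 mm along y, widened to 11 x 11 mm in the middle for the shaft, through an 8 mm cover. The key enters with its x along the slot, either way round. Under the cover the bit can turn, but fixed wards stop it about 0.8 rad either way from the slot's direction.
- plug (a point): Centre of the hidden plug's top, 18 mm below the mouth, where the key's lower end lands. The plug has two crossing slots 8.4 mm wide, at 90 degrees, at an unknown angle: the nearest lie 0.33 to 1.24 rad from the keyhole's direction, one clockwise, one counter-clockwise, at least one within the wards. They take the bit when lined up to about 0.1 rad; pressing hard drags the plug round.
- seat (a point): Floor of the plug's slots, 28 mm below the mouth: the key drops 10 mm to here, below the wards, and then turns the plug (0.15 rad of play, friction about 0.08 N m). The plug stops 1.20 rad clockwise from where its slots lie at 45 degrees to the keyhole, so the key ends about 0.41 or 1.98 rad clockwise of the keyhole's direction, plus play. It may be regripped while it stands in the lock.
- bolt (a joint): Brass bolt, 12 x 8 mm, sliding out of the +y side of the lock case into the keeper. 0 = withdrawn (it moves only in the last 0.7 rad of the turn), 0.012 m = fully thrown.
- beaker: Glass beaker, 66 mm across, 75 mm high, loose bystander; origin at the centre of its underside.
- bench_timer: Small white bench timer with four buttons, 60 x 66 x 16 mm, loose bystander; origin at the centre of its underside.
- tape: Cream roll of label tape lying flat, 68 mm across, 19 mm high, loose bystander; origin at the centre of its underside.
Mind the look-alikes: they are no part of the job. What is shaped like the lock_box but red is not meant.

How it is judged (in metres and radians):
On the way, in this order (a step that is already met when the one before it is completed fails the run):
1. the key's bit is through the keyhole, under the cover (horizontal distance between key and keyhole below 0.006 m and z of key in the frame of keyhole below -0.0155 m), for 0.1 s.
2. the key has dropped into the plug of the lock, bolt still withdrawn (horizontal distance between key and keyhole below 0.006 m and z of key in the frame of keyhole below -0.0245 m and value of joint bolt below 0.004 m), for 0.1 s.
3. the key, seated in the plug, has been turned until the bolt is thrown (horizontal distance between key and keyhole below 0.006 m and z of key in the frame of keyhole below -0.0245 m and value of joint bolt above 0.01 m), for 0.2 s.
At the end, for the whole second after the job is handed in: The bolt is thrown at least 10 of its 12 mm; the key stands at rest in the lock, seated in the plug (lower end at least 23.5 mm below the keyhole's mouth and within 6 mm of its axis), upright to 0.2 rad, let go (value of joint bolt above 0.01 m and horizontal distance between key and keyhole below 0.006 m and z of key in the frame of keyhole below -0.0235 m and angle between key's own z axis and vertical below 0.2 rad and linear speed of key below 0.02 m/s); the robot touches nothing.
It fails at once if the key is forced: more than 50 N in all between key and lock (contact force between key and lock_box above 50 N).
It fails at once if the beaker is shifted more than 30 mm or tipped (distance of beaker from where it was at the start of the episode above 0.03 m or angle between beaker's own z axis and vertical above 0.5 rad).
It fails at once if the timer is shifted more than 30 mm or tipped (distance of bench_timer from where it was at the start of the episode above 0.03 m or angle between bench_timer's own z axis and vertical above 0.5 rad).
It fails at once if the tape roll is shifted more than 30 mm or tipped (distance of tape from where it was at the start of the episode above 0.03 m or angle between tape's own z axis and vertical above 0.5 rad).
It also fails if it takes over 67 s, if anything falls off the work surface, if the arm or the gripper's body presses on something with over 40 N, if the wrist force passes 120 N, or if a joint passes its speed limit or range.

## Working session

There is one attempt and no reset: what is moved stays moved. The work goes in short steps, Python scripts to look and compute and a tool call to move; the robot and the scene stay as the last step left them, time stands still between calls to the robot, and variables do not carry over. Pictures are saved under pics/ and viewed, at most 10 in all, crops included, and the job is handed in when it is done.

Besides the shell and the picture viewer there is one more tool, called after "Emit:" by a JSON object that holds its "api" and its "payload". carry_out: Moves the arm, as the interface text tells. Its arguments: {"type":"object","properties":{"moves":{"type":"array","items":{"type":"object","properties":{"x":{"type":"number"},"y":{"type":"number"},"z":{"type":"number"},"twist":{"type":"number"},"hand":{"type":"number"}}}},"newtons":{"type":"number"}},"required":["moves"]}

```bash
ls; mkdir -p pics
python3 - <<'E'
from plant import get_obs, vision
import cv2,numpy as np
o=get_obs();print({k:np.round(v,3) for k,v in o.items()})
for n in ("scene","top"):
    p,d=vision.grab_frame(n);np.savez(f"{n}.npz",p=p,d=d,**vision.calibration(n));cv2.imwrite(f"pics/{n}0.png",p)
    c=vision.calibration(n);print(n,c)
E
```

```text
pics
{'clock': np.float64(0.0), 'joint_pos': array([ 1.188,  0.384,  0.016,  1.371, -0.006,  1.388, -0.046]), 'joint_vel': array([-0.001,  0.   , -0.   ,  0.001, -0.001,  0.001, -0.   ]), 'joint_efforts': array([-1.0000e-03, -6.2761e+01,  8.4400e-01, -3.7183e+01,  1.7000e-02,
        1.4000e-02, -0.0000e+00]), 'tool_pos': array([ 196.356, -592.833,  230.289]), 'orientation': array([-3.14,  0.  ,  0.32]), 'wrist_force': array([-0.013, -0.433,  0.37 ]), 'wrist_torque': array([0.016, 0.046, 0.025]), 'finger_force': np.float64(0.0), 'width': np.float64(1.002)}
scene {'intrinsics': array([[420.41645454,   0.        , 323.82403286],
       [  0.        , 420.41645454, 194.30247781],
       [  0.        ,   0.        ,   1.        ]]), 'R': array([[-0.9991875 ,  0.03803   , -0.01334379],
       [ 0.03492097,  0.65163315, -0.75773   ],
       [-0.02012121, -0.75758033, -0.65243175]]), 't': array([ 611.40366673,  -61.63381076, 1132.88664896])}
top {'intrinsics': array([[478.67914847,   0.        , 326.93378804],
       [  0.        , 478.67914847, 191.08530882],
       [  0.        ,   0.        ,   1.        ]]), 'R': array([[-0.01621168, -0.99985779, -0.00464586],
       [-0.99154533,  0.01667484, -0.12868495],
       [ 0.12874412,  0.00252038, -0.99167464]]), 't': array([ 163.45490181,  612.58649884, 1204.35463109])}
```

View pics/top0.png

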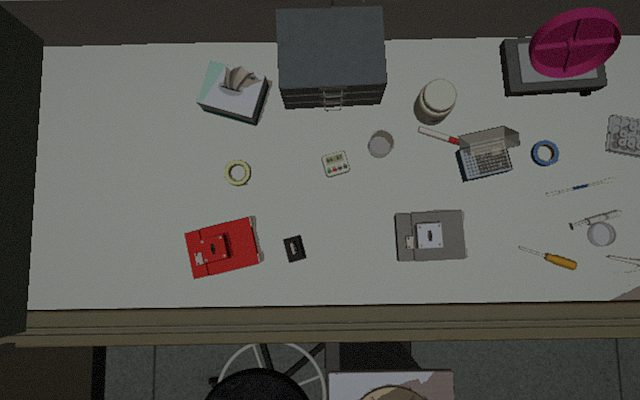

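View pics/scene0.png

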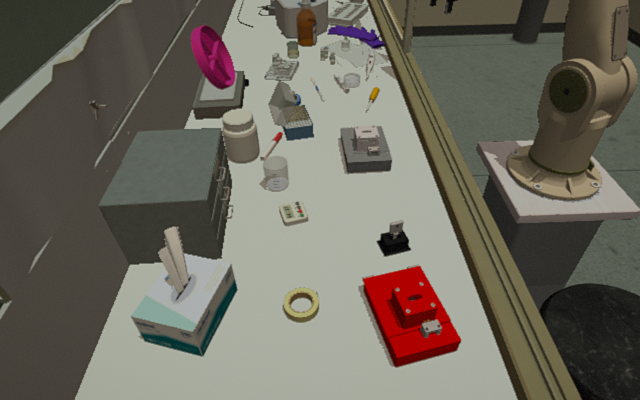

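Candidates: the grey box in the top view at (430,237), with keeper on its left (+y), and the red look-alike at (223,247). The black stand with the key is at (294,248). I choose the grey box and check it in a close crop.

```bash
cat > h.py <<'E'
import numpy as np,cv2
def load(n):
    f=np.load(n+".npz");return f["p"],f["d"],f["intrinsics"],f["R"],f["t"]
def ray(uv,z,K,R,t):
    d=R.T@np.linalg.solve(K,[uv[0],uv[1],1.]);c=-R.T@t
    return c+d*(z-c[2])/d[2]
def proj(X,K,R,t):
    c=R@np.asarray(X,float)+t;return (K@c/c[2])[:2]
E
python3 - <<'E'
from h import *
p,d,K,R,t=load("top");s,ds,Ks,Rs,ts=load("scene")
a=cv2.resize(p[200:270,385:475],(400,311),interpolation=cv2.INTER_CUBIC)
b=cv2.resize(p[225:270,270:328],(400,311),interpolation=cv2.INTER_CUBIC)
c=cv2.resize(s[118:178,330:407],(400,311),interpolation=cv2.INTER_CUBIC)
e=cv2.resize(s[215:260,370:428],(400,311),interpolation=cv2.INTER_CUBIC)
im=np.vstack([np.hstack([a,b]),np.hstack([c,e])])[:600]
cv2.imwrite("pics/crop1.png",np.clip(im*1.4,0,255).astype(np.uint8)[:600])
print("box centre",ray((430,237),86,K,R,t),"key",ray((294,248),64,K,R,t), "red",ray((223,247),42,K,R,t),"beaker",ray((380,144),0,K,R,t))
g=p.max(2)
m=(g>150)[200:270,385:475].astype(np.uint8)
for nm,mm,off,z in (("case",m,(385,200),86),):
    for c in cv2.findContours(mm,0,2)[0]:
        if cv2.contourArea(c)>150 :
            r=cv2.minAreaRect(c);q=cv2.boxPoints(r)+off;w=np.array([ray(x,z,K,R,t) for x in q])
            print(nm,r,w.round(1).tolist(),w.mean(0))
m=(g<60)[230:270,275:315].astype(np.uint8)
for c in cv2.findContours(m,0,2)[0]:
    if cv2.contourArea(c)>100:
        q=cv2.boxPoints(cv2.minAreaRect(c))+(275,230);w=np.array([ray(x,2,K,R,t) for x in q]);print("stand",w.round(1).tolist(),w.mean(0))
E
```

```text
box centre [490.6344832  -99.41072831  86.        ] key [469.3849021 238.2755944  64.       ] red [475.14318862 421.58316333  42.        ] beaker [746.94876639   7.16941954   0.        ]
stand [[494.2, 271.7, 2.0], [504.8, 226.2, 2.0], [444.7, 211.7, 2.0], [434.2, 257.0, 2.0]] [469.50400975 241.64157121   2.        ]
```

View pics/crop1.png

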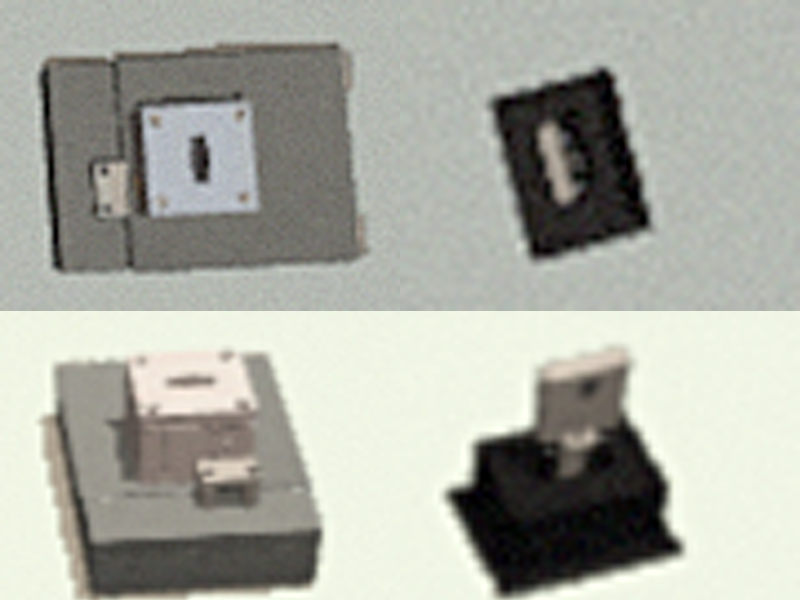

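The crop confirms the choice: a grey box with an aluminium case, keyhole at about (430,236) in the top view, and keeper toward +y. The key's bow is at about (293,248), standing in the black stand. Next I move over the lock for a close look.

Emit:
{"api": "carry_out", "payload": {"moves": [{"x": 25, "y": -22}, {"x": 65, "y": -56}, {"x": 110, "y": -95}, {"x": 155, "y": -134}, {"x": 200, "y": -173}, {"x": 245, "y": -212}, {"x": 290, "y": -251}, {"x": 335, "y": -290}]}}

```text
$.moves[0]: bad value
```

Emit:
{"api": "carry_out", "payload": {"moves": [{"x": 35, "y": -30}, {"x": 60, "y": -52}, {"x": 75, "y": -66}, {"x": 79, "y": -70}, {"x": 79, "y": -70}]}}

```text
$.moves[0]: bad value
```

Run:
```python
from plant import get_obs, vision
import cv2,numpy as np
o=get_obs();print({k:np.round(o[k],3) for k in("clock","tool_pos","orientation","joint_pos","wrist_force")})
c=vision.calibration("wrist");p,d=vision.grab_frame("wrist");np.savez("w1.npz",p=p,d=d,**c);cv2.imwrite("pics/w1.png",p);print(c)
```

```text
{'clock': np.float64(0.1), 'tool_pos': array([ 196.368, -592.862,  230.364]), 'orientation': array([-3.14,  0.  ,  0.32]), 'joint_pos': array([ 1.188,  0.384,  0.016,  1.371, -0.006,  1.388, -0.047]), 'wrist_force': array([ 0.956, -0.669,  0.753])}
{'intrinsics': array([[309.70691629,   0.        , 324.21007589],
       [  0.        , 309.70691629, 200.20531155],
       [  0.        ,   0.        ,   1.        ]]), 'R': array([[ 0.31349885, -0.94958754, -0.00140596],
       [-0.89979614, -0.29753311,  0.3191253 ],
       [-0.30345572, -0.09878033, -0.94771149]]), 't': array([-622.89626601,  -40.45073359,  380.48041948])}
```

View pics/w1.png

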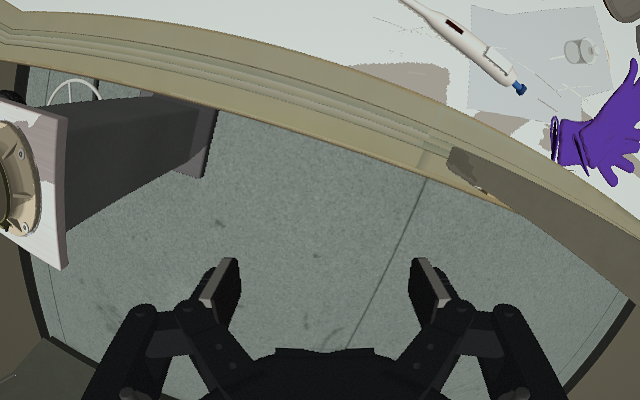

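The move was refused because every field is required. The wrist picture shows only the floor and the cart, with the fingers at (220,290) and (430,280). I repeat it with full rows.

Emit:
{"api": "carry_out", "payload": {"moves": [{"x": 25, "y": -22, "z": 0, "twist": 0, "hand": 85}, {"x": 65, "y": -56, "z": 0, "twist": 0, "hand": 85}, {"x": 110, "y": -95, "z": 0, "twist": 0, "hand": 85}, {"x": 155, "y": -134, "z": 0, "twist": 0, "hand": 85}, {"x": 200, "y": -173, "z": 0, "twist": 0, "hand": 85}, {"x": 245, "y": -212, "z": 0, "twist": 0, "hand": 85}, {"x": 290, "y": -251, "z": 0, "twist": 0, "hand": 85}, {"x": 335, "y": -290, "z": 0, "twist": 0, "hand": 85}], "newtons": 60}}

```text
clock: 1.15
tool_pos: [423.9, -210.9, 231.3]
orientation: [3.141, -0.0, 0.32]
wrist_force: [1.3, -0.7, 0.5]
width: 0.995
finger_force: 0.0
```

Emit:
{"api": "carry_out", "payload": {"moves": [{"x": 35, "y": -30, "z": 0, "twist": 0, "hand": 85}, {"x": 75, "y": -64, "z": 0, "twist": 0, "hand": 85}, {"x": 94, "y": -80, "z": 0, "twist": 0, "hand": 85}, {"x": 98, "y": -84, "z": 0, "twist": 0, "hand": 85}, {"x": 98, "y": -84, "z": 0, "twist": 0, "hand": 85}]}}

```text
clock: 1.78
tool_pos: [489.5, -102.9, 231.1]
orientation: [-3.142, 0.001, 0.319]
wrist_force: [-1.0, -0.3, -0.0]
width: 0.993
finger_force: 0.0
```

```bash
cat > snap.py <<'E'
import sys,cv2,numpy as np
from plant import get_obs, vision
n=sys.argv[1]
o=get_obs();print({k:np.round(o[k],3).tolist() for k in("clock","tool_pos","orientation","joint_pos","wrist_force","wrist_torque")})
c=vision.calibration("wrist");p,d=vision.grab_frame("wrist");np.savez(n+".npz",p=p,d=d,**c);cv2.imwrite(f"pics/{n}.png",p)
E
python3 snap.py w2
```

```text
{'clock': 1.775, 'tool_pos': [489.523, -102.927, 231.08], 'orientation': [-3.142, 0.001, 0.319], 'joint_pos': [0.53, 0.14, -0.427, 1.689, 0.06, 1.327, -1.159], 'wrist_force': [-0.994, -0.288, -0.039], 'wrist_torque': [-0.023, 0.032, -0.022]}
```

View pics/w2.png

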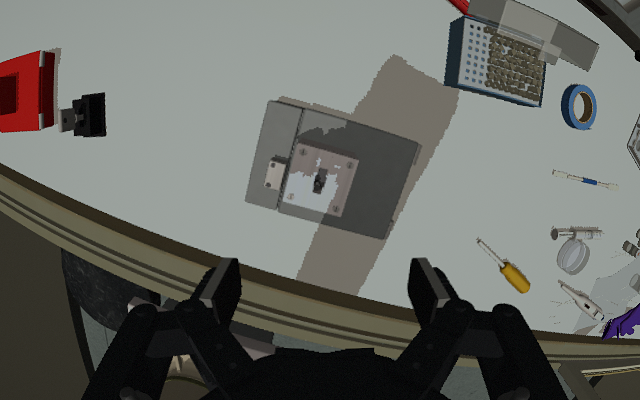

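The wrist view shows the grey box with its keyhole at about (319,181), the keeper at (275,173), and the stand and key at the left at (85,115). I measure the case top through depth.

```bash
cat >> h.py <<'E'
def wray(uv,K):
    uv=np.atleast_2d(uv).astype(float);q=(uv-[K[0,2],K[1,2]])/K[0,0];r=np.linalg.norm(q,axis=1)+1e-9
    return np.c_[q*(np.sin(r)/r)[:,None],np.cos(r)]
def wplane(uv,z,K,R,t):
    d=wray(uv,K)@R;c=-R.T@t
    return c+d*((z-c[2])/d[:,2])[:,None]
def cloud(n,fish):
    p,d,K,R,t=load(n);v,u=np.mgrid[:400,:640];uv=np.c_[u.ravel(),v.ravel()]
    dr=wray(uv,K) if fish else np.c_[uv,np.ones(len(uv))]@np.linalg.inv(K).T
    X=(dr/dr[:,2:]*d.ravel()[:,None]-t)@R
    X[d.ravel()<=0]=np.nan
    return X.reshape(400,640,3)
def rect(P):
    (c,(w,h),a)=cv2.minAreaRect(P[:,:2].astype(np.float32));return np.round([*c,w,h,a],2).tolist()
E
python3 - <<'E'
from h import *
for n,f in(("top",0),("w2",1)):
    p,d,K,R,t=load(n);X=cloud(n,f);g=p.max(2)
    box=(abs(X[...,0]-490)<120)&(abs(X[...,1]+100)<120)
    m=box&(abs(X[...,2]-86)<8);print(n,m.sum(),np.nanmedian(X[...,2][m]))
    m=cv2.morphologyEx(m.astype(np.uint8),cv2.MORPH_OPEN,np.ones((3,3)))
    c=max(cv2.findContours(m,0,1)[0],key=cv2.contourArea).reshape(-1,2)
    P=wplane(c,86,K,R,t) if f else np.array([ray(q,86,K,R,t) for q in c])
    print("case",rect(P))
    m=box&(abs(X[...,2]-42)<8)|(m>0)
    m=cv2.morphologyEx(m.astype(np.uint8),cv2.MORPH_CLOSE,np.ones((5,5)))
    c=max(cv2.findContours(m,0,1)[0],key=cv2.contourArea).reshape(-1,2)
    P=wplane(c,42,K,R,t) if f else np.array([ray(q,42,K,R,t) for q in c])
    print("box",rect(P))
    if f: # keyhole dark pixels
        yy,xx=np.mgrid[:400,:640];k=(g<70)&(abs(xx-319)<16)&(abs(yy-181)<20);k=np.c_[xx[k],yy[k]]
        Q=wplane(k,86,K,R,t);print("hole",len(Q),Q.mean(0),rect(Q))
    # key bow
    b=(abs(X[...,0]-469)<40)&(abs(X[...,1]-240)<40)&(X[...,2]>45)&(X[...,2]<90)
    print("bow",b.sum(),np.nanmean(X[b],0) if b.any() else 0)
    if b.sum()>5:
        P=X[b];print(rect(P),P[:,2].max())
E
```

```text
top 576 85.78734007870223
case [494.1, -96.69, 59.84, 61.47, 2.23]
box [494.48, -109.42, 123.57, 176.61, 2.14]
bow 45 [467.89195394 242.13935091  71.15006821]
[468.15, 242.74, 28.85, 7.6, 14.33] 78.76400679860319
w2 3576 85.56215713132713
case [493.5, -95.54, 62.07, 60.55, 1.85]
box [494.0, -108.33, 123.76, 175.55, 1.95]
hole 178 [491.68671775 -95.45123937  86.        ] [492.89, -95.43, 24.34, 9.56, 4.17]
bow 379 [468.28779127 241.92246175  62.67257248]
[467.64, 243.83, 29.95, 9.2, 14.29] 76.30691770706535
```

Emit:
{"api": "carry_out", "payload": {"moves": [{"x": 7, "y": -25, "z": 0, "twist": -0.18, "hand": 85}, {"x": 18, "y": -70, "z": 0, "twist": -0.36, "hand": 85}, {"x": 31, "y": -120, "z": 0, "twist": -0.54, "hand": 85}, {"x": 44, "y": -170, "z": 0, "twist": -0.72, "hand": 85}, {"x": 57, "y": -220, "z": 0, "twist": -0.9, "hand": 85}, {"x": 70, "y": -270, "z": 0, "twist": -1.08, "hand": 85}, {"x": 81, "y": -310, "z": 0, "twist": -1.26, "hand": 85}, {"x": 87, "y": -332, "z": 0, "twist": -1.44, "hand": 85}]}}

```text
clock: 2.82
tool_pos: [468.1, 241.1, 231.4]
orientation: [3.141, 0.0, 1.766]
wrist_force: [0.1, 0.4, 0.9]
width: 0.994
finger_force: 0.0
```

Emit:
{"api": "carry_out", "payload": {"moves": [{"x": 0, "y": 0, "z": 0, "twist": -0.18, "hand": 85}, {"x": 0, "y": 0, "z": 0, "twist": -0.36, "hand": 85}, {"x": 0, "y": 0, "z": 10, "twist": -0.54, "hand": 85}, {"x": 0, "y": 0, "z": 25, "twist": -0.72, "hand": 85}, {"x": 0, "y": 0, "z": 45, "twist": -0.9, "hand": 85}, {"x": 0, "y": 0, "z": 65, "twist": -1.08, "hand": 85}, {"x": 0, "y": 0, "z": 75, "twist": -1.26, "hand": 85}, {"x": 0, "y": 0, "z": 80, "twist": -1.44, "hand": 85}]}}

```text
clock: 3.82
tool_pos: [468.7, 238.0, 150.4]
orientation: [-3.14, -0.001, -3.08]
wrist_force: [-0.1, -0.6, 0.9]
width: 0.998
finger_force: 0.0
```

Emit:
{"api": "carry_out", "payload": {"moves": [{"x": 0, "y": 0, "z": 0, "twist": -0.16, "hand": 85}, {"x": 0, "y": 0, "z": 0, "twist": -0.19, "hand": 60}, {"x": 0, "y": 0, "z": 0, "twist": -0.19, "hand": 60}]}}

```text
clock: 4.2
tool_pos: [468.6, 239.4, 151.3]
orientation: [-3.141, 0.0, -2.898]
wrist_force: [0.2, -0.1, 0.1]
width: 0.703
finger_force: 0.0
```

```bash
python3 snap.py w3
python3 - <<'E'
from h import *
p,d,K,R,t=load("w3");X=cloud("w3",1)
b=(abs(X[...,0]-469)<40)&(abs(X[...,1]-240)<40)&(X[...,2]>48)&(X[...,2]<90)
P=X[b];print(b.sum(),rect(P),P[:,2].max())
T=P[P[:,2]>P[:,2].max()-5];print(rect(T))
yy,xx=np.mgrid[:400,:640];print(xx[b].mean(),yy[b].mean())
E
```

```text
{'clock': 4.2, 'tool_pos': [468.626, 239.392, 151.273], 'orientation': [-3.141, 0.0, -2.898], 'joint_pos': [0.323, 0.421, -1.072, 1.721, 0.39, 1.235, 0.97], 'wrist_force': [0.216, -0.068, 0.111], 'wrist_torque': [-0.01, -0.021, 0.015]}
460 [466.23, 244.58, 30.15, 8.05, 13.19] 75.85847205340039
[466.63, 244.63, 29.38, 7.66, 14.48]
330.1978260869565 203.9695652173913
```

View pics/w3.png

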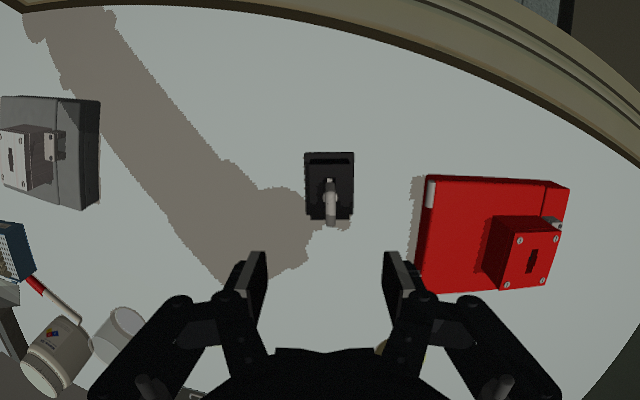

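The wrist view shows the key's bow at (330,215) midway between the fingers at (255,280) and (395,275). The stand is below it, and the red look-alike is clear on the right. I descend and grip lightly.

Emit:
{"api": "carry_out", "payload": {"moves": [{"x": 0.5, "y": 4.5, "z": 10, "twist": -0.01, "hand": 40}, {"x": 0.5, "y": 4.5, "z": 35, "twist": -0.01, "hand": 40}, {"x": 0.5, "y": 4.5, "z": 65, "twist": -0.01, "hand": 40}, {"x": 0.5, "y": 4.5, "z": 90, "twist": -0.01, "hand": 40}, {"x": 0.5, "y": 4.5, "z": 104, "twist": -0.01, "hand": 40}, {"x": 0.5, "y": 4.5, "z": 108, "twist": -0.01, "hand": 30}, {"x": 0.5, "y": 4.5, "z": 108, "twist": -0.01, "hand": 30}, {"x": 0.5, "y": 4.5, "z": 108, "twist": -0.01, "hand": 30}], "newtons": 20}}

```text
clock: 5.25
tool_pos: [467.1, 245.0, 44.2]
orientation: [3.141, 0.002, -2.883]
wrist_force: [0.1, -0.6, 0.2]
width: 0.349
finger_force: 0.0
```

Emit:
{"api": "carry_out", "payload": {"moves": [{"x": 0, "y": 0, "z": 0, "twist": 0, "hand": 15}, {"x": 0, "y": 0, "z": 0, "twist": 0, "hand": 10}, {"x": 0, "y": 0, "z": 0, "twist": 0, "hand": 5}, {"x": 0, "y": 0, "z": 0, "twist": 0, "hand": 0}, {"x": 0, "y": 0, "z": 0, "twist": 0, "hand": 0}]}}

```text
clock: 5.88
tool_pos: [466.9, 244.3, 43.6]
orientation: [-3.141, 0.0, -2.884]
wrist_force: [-0.5, -3.0, 4.8]
width: 0.089
finger_force: 22.0
```

```bash
python3 snap.py w4
python3 - <<'E'
from h import *
p,d,K,R,t=load("w4");X=cloud("w4",1)
b=(abs(X[...,0]-469)<22)&(abs(X[...,1]-242)<10)&(X[...,2]>70)&(X[...,2]<90)
print(b.sum(),rect(X[b]) if b.sum()>5 else 0)
cv2.imwrite("pics/w4c.png",cv2.resize(p[120:340,180:480],(600,440)))
E
```

```text
{'clock': 5.875, 'tool_pos': [466.922, 244.274, 43.627], 'orientation': [-3.141, 0.0, -2.884], 'joint_pos': [0.229, 0.551, -0.978, 1.83, 0.527, 1.046, 0.873], 'wrist_force': [-0.459, -2.999, 4.777], 'wrist_torque': [-0.797, 0.01, -0.008]}
2129 [465.41, 242.0, 29.6, 19.97, 0.04]
```

View pics/w4c.png

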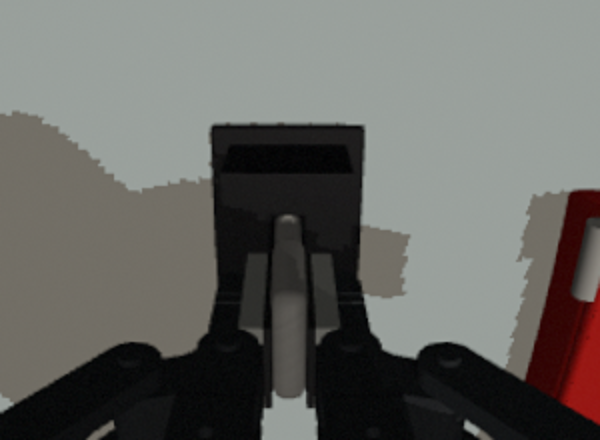

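The crop shows the bow clamped between both pads at about (288,290), centred. There is a small side force of -3 N in y. I ease that, firm the grip and lift.

Emit:
{"api": "carry_out", "payload": {"moves": [{"x": 0, "y": -0.6, "z": 0, "twist": 0, "hand": 0}, {"x": 0, "y": -1, "z": 0, "twist": 0, "hand": 0}, {"x": 0, "y": -1, "z": 0, "twist": 0, "hand": 0}]}}

```text
clock: 6.3
tool_pos: [466.9, 244.2, 43.6]
orientation: [3.141, 0.001, -2.883]
wrist_force: [-0.9, -1.2, 5.3]
width: 0.09
finger_force: 22.0
```

Emit:
{"api": "carry_out", "payload": {"moves": [{"x": 0, "y": 0, "z": 0, "twist": 0, "hand": 0}, {"x": 0, "y": 0, "z": -1, "twist": 0, "hand": 0}, {"x": 0, "y": 0, "z": -5, "twist": 0, "hand": 0}, {"x": 0, "y": 0, "z": -10, "twist": 0, "hand": 0}], "newtons": 60}}

```text
clock: 6.8
tool_pos: [466.6, 243.6, 53.3]
orientation: [3.141, -0.001, -2.883]
wrist_force: [0.5, -0.4, -1.4]
width: 0.084
finger_force: 59.3
```

Emit:
{"api": "carry_out", "payload": {"moves": [{"x": 0, "y": 0, "z": -10, "twist": 0, "hand": 0}, {"x": 0, "y": 0, "z": -25, "twist": 0, "hand": 0}, {"x": 0, "y": 0, "z": -45, "twist": 0, "hand": 0}, {"x": 0, "y": 0, "z": -70, "twist": 0, "hand": 0}, {"x": 0, "y": 0, "z": -95, "twist": 0, "hand": 0}, {"x": 0, "y": 0, "z": -112, "twist": 0, "hand": 0}, {"x": 0, "y": 0, "z": -117, "twist": 0, "hand": 0}]}}

```text
clock: 7.68
tool_pos: [467.3, 244.0, 171.8]
orientation: [3.142, 0.002, -2.883]
wrist_force: [-0.3, 0.1, -1.1]
width: 0.08
finger_force: 59.1
```

Emit:
{"api": "carry_out", "payload": {"moves": [{"x": 4, "y": -20, "z": 0, "twist": 0, "hand": 0}, {"x": 11, "y": -60, "z": 0, "twist": 0.05, "hand": 0}, {"x": 20, "y": -110, "z": 0, "twist": 0.1, "hand": 0}, {"x": 29, "y": -160, "z": 0, "twist": 0.15, "hand": 0}, {"x": 38, "y": -210, "z": 0, "twist": 0.2, "hand": 0}, {"x": 47, "y": -260, "z": 0, "twist": 0.22, "hand": 0}, {"x": 56, "y": -305, "z": 0, "twist": 0.22, "hand": 0}, {"x": 61, "y": -330, "z": 0, "twist": 0.22, "hand": 0}]}}

```text
clock: 8.68
tool_pos: [491.4, -94.1, 169.6]
orientation: [-3.142, -0.001, -3.107]
wrist_force: [0.3, 0.7, -0.9]
width: 0.084
finger_force: 59.1
```

Emit:
{"api": "carry_out", "payload": {"moves": [{"x": 0, "y": -4, "z": 0, "twist": 0, "hand": 0}, {"x": 0, "y": -5, "z": 0, "twist": 0, "hand": 0}, {"x": 0, "y": -5, "z": 0, "twist": 0, "hand": 0}, {"x": 0, "y": -5, "z": 0, "twist": 0, "hand": 0}]}}

```text
clock: 9.18
tool_pos: [492.4, -94.8, 170.4]
orientation: [3.142, 0.0, -3.101]
wrist_force: [-1.0, 0.2, -0.6]
width: 0.079
finger_force: 59.1
```

```bash
python3 snap.py w5
python3 - <<'E'
from plant import vision
from h import *
for n in("top","scene"):
    p,d=vision.grab_frame(n);np.savez(f"{n}2.npz",p=p,d=d,**vision.calibration(n))
p=np.load("w5.npz")["p"];s=np.load("scene2.npz")["p"];a=np.load("top2.npz")["p"]
cv2.imwrite("pics/w5c.png",np.hstack([cv2.resize(p[120:320,210:410],(400,400),interpolation=2),cv2.resize(s[70:180,310:420],(400,400),interpolation=2)]))
E
```

```text
{'clock': 9.175, 'tool_pos': [492.37, -94.76, 170.39], 'orientation': [3.142, 0.0, -3.101], 'joint_pos': [0.971, 0.293, -0.989, 1.76, 0.259, 1.228, 1.524], 'wrist_force': [-1.031, 0.179, -0.643], 'wrist_torque': [-0.02, -0.043, 0.006]}
```

View pics/w5c.png

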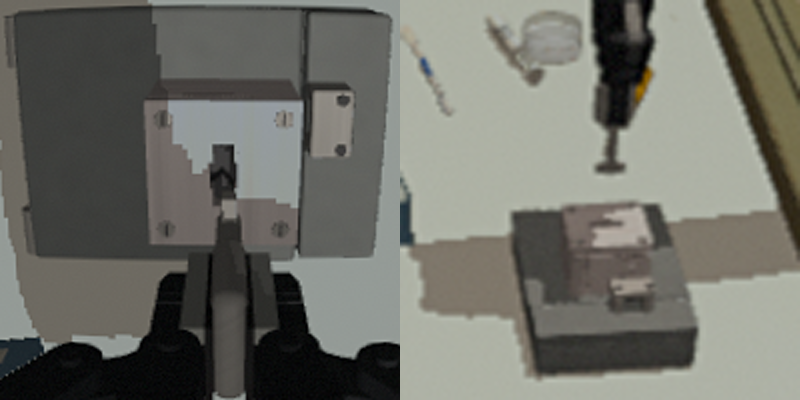

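The wrist crop shows the key pointing at the keyhole (left half: keyhole at (222,155), bit at (222,178)). The scene half shows it upright over the grey box. I measure key and case in the same wrist frame.

Run:
```python
from h import *
p,d,K,R,t=load("w5");X=cloud("w5",1);c=-R.T@t;print("cam",c)
n=(abs(X[...,0]-490)<45)&(abs(X[...,1]+97)<45)
m=(n&(abs(X[...,2]-86)<7)).astype(np.uint8)
m=cv2.morphologyEx(m,cv2.MORPH_OPEN,np.ones((3,3)))
q=max(cv2.findContours(m,0,1)[0],key=cv2.contourArea).reshape(-1,2)
P=wplane(q,86,K,R,t)
y=-0.03;Rb=np.array([[np.cos(y),-np.sin(y)],[np.sin(y),np.cos(y)]])
print("case rect",rect(P),"z",np.median(X[...,2][m>0]))
for yaw in(0.036,):
    e=np.array([[np.cos(yaw),np.sin(yaw)],[-np.sin(yaw),np.cos(yaw)]])
    L=P[:,:2]@e.T;C=np.array([492,-95])@e.T
    print("case extents rel TCP(492,-95)",(L.min(0)-C).round(1),(L.max(0)-C).round(1))
    for z0,z1 in((124,134),(134,142),(142,150),(150,160),(160,172),(172,185),(185,195),(195,205)):
        k=(abs(X[...,0]-492)<25)&(abs(X[...,1]+95)<13)&(X[...,2]>z0)&(X[...,2]<z1)
        if k.sum()>3:
            l=X[k][:,:2]@e.T-C;v,u=np.nonzero(k);print(z0,z1,k.sum(),"x",np.percentile(l[:,0],[2,98]).round(1),"y",np.percentile(l[:,1],[2,50,98]).round(1),"px",u.min(),u.max(),v.min(),v.max())
```

```text
cam [409.50106146 -96.86043929 312.64283619]
case rect [491.8, -95.93, 60.12, 60.91, 2.21] z 85.78178960762378
case extents rel TCP(492,-95) [-30.4 -31.3] [29.9 29.5]
124 134 16 x [-11.   -1.4] y [-1.9  1.5  5.1] px 319 330 216 230
134 142 151 x [-11.1  -0.2] y [-2.4  1.2  5. ] px 317 330 217 237
142 150 73 x [-4.2 -0.6] y [-2.9  1.3  4.9] px 317 330 233 241
150 160 9 x [-4.4 -3. ] y [-1.5  0.7  2.9] px 319 327 238 240
172 185 501 x [-15.4  -6.4] y [-12.2   0.3  12.7] px 295 349 240 265
185 195 602 x [-15.3  -6.4] y [-12.3   0.3  12.7] px 293 350 250 276
195 205 1396 x [-14.8  11.8] y [-11.1   1.3  11.3] px 292 351 260 318
```

Emit:
{"api": "carry_out", "payload": {"moves": [{"x": 0, "y": -2, "z": 4, "twist": 0, "hand": 0}, {"x": 0, "y": -2, "z": 15, "twist": 0, "hand": 0}, {"x": 0, "y": -2, "z": 27, "twist": 0, "hand": 0}, {"x": 0, "y": -2, "z": 34, "twist": 0, "hand": 0}, {"x": 0, "y": -2, "z": 37, "twist": 0, "hand": 0}, {"x": 0, "y": -2, "z": 37, "twist": 0, "hand": 0}, {"x": 0, "y": -2, "z": 37, "twist": 0, "hand": 0}]}}

```text
clock: 10.2
tool_pos: [492.7, -97.9, 133.6]
orientation: [-3.142, 0.001, -3.103]
wrist_force: [-0.7, 0.5, -0.8]
width: 0.084
finger_force: 59.1
```

```bash
python3 snap.py w6
python3 - <<'E'
from h import *
p,d,K,R,t=load("w6");X=cloud("w6",1)
n=(abs(X[...,0]-490)<45)&(abs(X[...,1]+97)<45)
m=(n&(abs(X[...,2]-86)<6)).astype(np.uint8)
m=cv2.morphologyEx(m,cv2.MORPH_OPEN,np.ones((3,3)))
q=max(cv2.findContours(m,0,1)[0],key=cv2.contourArea).reshape(-1,2)
P=wplane(q,86,K,R,t)
yaw=.037;e=np.array([[np.cos(yaw),np.sin(yaw)],[-np.sin(yaw),np.cos(yaw)]])
L=P[:,:2]@e.T;C=np.array([492,-96])@e.T
print("case",rect(P),(L.min(0)-C).round(1),(L.max(0)-C).round(1))
for z0,z1 in((93,102),(102,112),(112,122),(137,148),(148,160)):
    k=(abs(X[...,0]-492)<25)&(abs(X[...,1]+97)<13)&(X[...,2]>z0)&(X[...,2]<z1)
    if k.sum()>3:
        l=X[k][:,:2]@e.T-C;print(z0,k.sum(),"x",np.percentile(l[:,0],[2,98]).round(1),"y",np.percentile(l[:,1],[2,50,98]).round(1))
cv2.imwrite("pics/w6c.png",cv2.resize(p[140:300,240:400],(560,560),interpolation=2))
E
```

```text
{'clock': 10.2, 'tool_pos': [492.659, -97.933, 133.631], 'orientation': [-3.142, 0.001, -3.103], 'joint_pos': [0.95, 0.337, -0.968, 1.805, 0.302, 1.157, 1.494], 'wrist_force': [-0.685, 0.507, -0.833], 'wrist_torque': [-0.031, 0.032, -0.012]}
case [491.78, -95.95, 60.97, 60.43, 2.15] [-30.7 -30.2] [30.3 30.3]
93 114 x [-10.9  -1.2] y [-4.1 -0.9  2.9]
102 121 x [-10.2   0.1] y [-5.1 -0.9  2.7]
112 15 x [-3.8 -1.6] y [-4.3 -1.5  1.3]
137 490 x [-15.1  -6.2] y [-13.   -0.9  11.6]
148 706 x [-15.1  -6.1] y [-13.4  -0.9  11.7]
```

View pics/w6c.png

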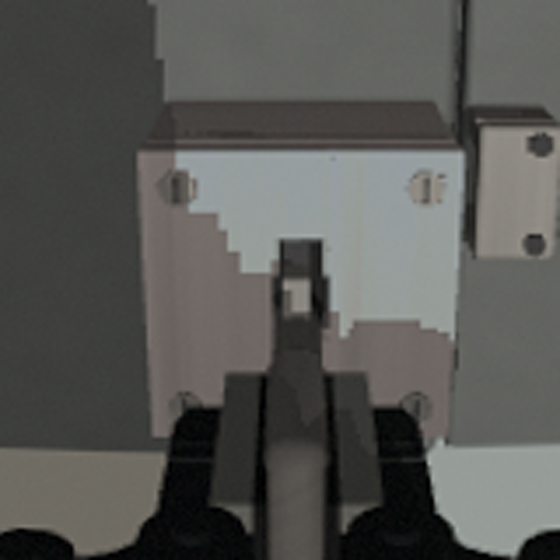

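Emit:
{"api": "carry_out", "payload": {"moves": [{"x": 0.2, "y": 0.8, "z": 0, "twist": 0, "hand": 0}, {"x": 0.2, "y": 0.8, "z": 0, "twist": 0, "hand": 0}, {"x": 0.2, "y": 0.8, "z": 3, "twist": 0, "hand": 0}, {"x": 0.2, "y": 0.8, "z": 6, "twist": 0, "hand": 0}, {"x": 0.2, "y": 0.8, "z": 8, "twist": 0, "hand": 0}, {"x": 0.2, "y": 0.8, "z": 9, "twist": 0, "hand": 0}, {"x": 0.2, "y": 0.8, "z": 10, "twist": 0, "hand": 0}, {"x": 0.2, "y": 0.8, "z": 11, "twist": 0, "hand": 0}]}}

```text
clock: 11.25
tool_pos: [492.2, -97.1, 122.3]
orientation: [3.142, 0.0, -3.103]
wrist_force: [0.8, -0.9, -1.1]
width: 0.084
finger_force: 59.1
```

Emit:
{"api": "carry_out", "payload": {"moves": [{"x": 0, "y": 0, "z": 1, "twist": 0, "hand": 0}, {"x": 0, "y": 0, "z": 2, "twist": 0, "hand": 0}, {"x": 0, "y": 0, "z": 2, "twist": 0, "hand": 0}]}}

```text
clock: 11.62
tool_pos: [492.1, -97.1, 120.2]
orientation: [3.141, -0.0, -3.103]
wrist_force: [-0.1, 0.0, -1.9]
width: 0.079
finger_force: 59.1
```

Emit:
{"api": "carry_out", "payload": {"moves": [{"x": 0, "y": 0, "z": 2, "twist": 0, "hand": 0}, {"x": 0, "y": 0, "z": 4, "twist": 0, "hand": 0}, {"x": 0, "y": 0, "z": 6, "twist": 0, "hand": 0}, {"x": 0, "y": 0, "z": 8, "twist": 0, "hand": 0}, {"x": 0, "y": 0, "z": 9, "twist": 0, "hand": 0}, {"x": 0, "y": 0, "z": 10, "twist": 0, "hand": 0}]}}

```text
clock: 12.38
tool_pos: [492.2, -97.1, 110.3]
orientation: [3.141, 0.0, -3.103]
wrist_force: [0.4, 1.9, -1.6]
width: 0.081
finger_force: 59.1
```

Emit:
{"api": "carry_out", "payload": {"moves": [{"x": 0, "y": 0, "z": 0.7, "twist": 0, "hand": 0}, {"x": 0, "y": 0, "z": 1.4, "twist": 0, "hand": 0}, {"x": 0, "y": 0, "z": 1.4, "twist": 0, "hand": 0}]}}

```text
clock: 12.75
tool_pos: [492.1, -97.2, 108.9]
orientation: [3.142, -0.0, -3.103]
wrist_force: [0.3, 0.7, -0.8]
width: 0.087
finger_force: 59.1
```

Emit:
{"api": "carry_out", "payload": {"moves": [{"x": 0, "y": 0, "z": 0.7, "twist": 0, "hand": 0}, {"x": 0, "y": 0, "z": 1.4, "twist": 0, "hand": 0}, {"x": 0, "y": 0, "z": 1.4, "twist": 0, "hand": 0}]}}

```text
clock: 13.12
tool_pos: [492.3, -97.2, 107.7]
orientation: [-3.142, 0.0, -3.103]
wrist_force: [-1.7, -0.1, 1.8]
width: 0.086
finger_force: 59.7
```

Emit:
{"api": "carry_out", "payload": {"moves": [{"x": 0, "y": 0, "z": 0.5, "twist": 0, "hand": 0}, {"x": 0, "y": 0, "z": 0.8, "twist": 0, "hand": 0}, {"x": 0, "y": 0, "z": 0.8, "twist": 0, "hand": 0}]}}

```text
clock: 13.5
tool_pos: [492.5, -97.2, 107.5]
orientation: [-3.141, 0.0, -3.103]
wrist_force: [-3.6, 0.1, 8.9]
width: 0.081
finger_force: 60.7
```

Contact came at the expected plug height with about 9 N. Next I turn clockwise in small steps under light pressure.

Emit:
{"api": "carry_out", "payload": {"moves": [{"x": 0, "y": 0, "z": -0.2, "twist": 0.08, "hand": 0}, {"x": 0, "y": 0, "z": -0.2, "twist": 0.16, "hand": 0}, {"x": 0, "y": 0, "z": -0.2, "twist": 0.24, "hand": 0}, {"x": 0, "y": 0, "z": -0.2, "twist": 0.28, "hand": 0}]}}

```text
clock: 14.0
tool_pos: [493.0, -97.1, 107.6]
orientation: [3.141, 0.002, 2.898]
wrist_force: [0.3, 0.1, 4.9]
width: 0.085
finger_force: 60.0
```

Emit:
{"api": "carry_out", "payload": {"moves": [{"x": 0, "y": 0, "z": 0, "twist": 0.04, "hand": 0}, {"x": 0, "y": 0, "z": 0, "twist": 0.08, "hand": 0}, {"x": 0, "y": 0, "z": 0, "twist": 0.08, "hand": 0}]}}

```text
clock: 14.38
tool_pos: [492.9, -97.2, 107.5]
orientation: [3.141, 0.002, 2.82]
wrist_force: [0.1, 0.4, 5.2]
width: 0.087
finger_force: 60.1
```

Emit:
{"api": "carry_out", "payload": {"moves": [{"x": 0, "y": 0, "z": 0, "twist": 0.04, "hand": 0}, {"x": 0, "y": 0, "z": 0, "twist": 0.08, "hand": 0}, {"x": 0, "y": 0, "z": 0, "twist": 0.08, "hand": 0}]}}

```text
clock: 14.75
tool_pos: [492.9, -97.2, 107.5]
orientation: [3.141, 0.001, 2.74]
wrist_force: [1.1, -0.2, 5.4]
width: 0.081
finger_force: 60.1
```

Emit:
{"api": "carry_out", "payload": {"moves": [{"x": 0, "y": 0, "z": 0, "twist": 0.04, "hand": 0}, {"x": 0, "y": 0, "z": 0, "twist": 0.08, "hand": 0}, {"x": 0, "y": 0, "z": 0, "twist": 0.08, "hand": 0}]}}

```text
clock: 15.12
tool_pos: [492.8, -97.2, 107.4]
orientation: [3.141, 0.001, 2.66]
wrist_force: [0.2, -0.1, 5.0]
width: 0.082
finger_force: 60.1
```

Emit:
{"api": "carry_out", "payload": {"moves": [{"x": 0, "y": 0, "z": 0, "twist": 0.04, "hand": 0}, {"x": 0, "y": 0, "z": 0, "twist": 0.08, "hand": 0}, {"x": 0, "y": 0, "z": 0, "twist": 0.08, "hand": 0}]}}

```text
clock: 15.5
tool_pos: [492.6, -97.2, 107.2]
orientation: [3.141, 0.001, 2.58]
wrist_force: [0.9, -0.0, 5.5]
width: 0.082
finger_force: 60.0
```

Emit:
{"api": "carry_out", "payload": {"moves": [{"x": 0, "y": 0, "z": 0, "twist": 0.04, "hand": 0}, {"x": 0, "y": 0, "z": 0, "twist": 0.08, "hand": 0}, {"x": 0, "y": 0, "z": 0, "twist": 0.08, "hand": 0}]}}

```text
clock: 15.88
tool_pos: [492.5, -96.8, 106.9]
orientation: [3.141, 0.0, 2.5]
wrist_force: [4.7, 1.2, 0.6]
width: 0.084
finger_force: 59.5
```

Fz vanished at about 0.68 rad clockwise, so it has probably dropped. I follow it gently downward.

Emit:
{"api": "carry_out", "payload": {"moves": [{"x": 0, "y": 0, "z": 0.6, "twist": 0, "hand": 0}, {"x": 0, "y": 0, "z": 1, "twist": 0, "hand": 0}, {"x": 0, "y": 0, "z": 1, "twist": 0, "hand": 0}]}}

```text
clock: 16.25
tool_pos: [492.3, -96.7, 105.9]
orientation: [3.141, -0.0, 2.5]
wrist_force: [2.9, 3.3, 1.5]
width: 0.083
finger_force: 59.6
```

Emit:
{"api": "carry_out", "payload": {"moves": [{"x": 0, "y": 0, "z": 0.6, "twist": 0, "hand": 0}, {"x": 0, "y": 0, "z": 1.2, "twist": 0, "hand": 0}, {"x": 0, "y": 0, "z": 1.5, "twist": 0, "hand": 0}]}}

```text
clock: 16.62
tool_pos: [492.3, -96.8, 104.5]
orientation: [3.141, 0.0, 2.5]
wrist_force: [3.1, 3.3, 4.8]
width: 0.081
finger_force: 59.9
```

Emit:
{"api": "carry_out", "payload": {"moves": [{"x": 0, "y": 0.5, "z": 0.3, "twist": 0.04, "hand": 0}, {"x": 0, "y": 0.5, "z": 1, "twist": 0.04, "hand": 0}, {"x": 0, "y": 0.5, "z": 1.5, "twist": 0.04, "hand": 0}]}}

```text
clock: 17.0
tool_pos: [492.3, -96.8, 102.8]
orientation: [-3.141, -0.0, 2.461]
wrist_force: [2.8, 3.1, 2.1]
width: 0.084
finger_force: 59.7
```

```bash
python3 -c "
from plant import get_obs
o=get_obs();print(o['wrist_force'].round(2),o['wrist_torque'].round(3),o['joint_pos'].round(2))"
```

```text
[2.81 3.07 2.06] [ 0.709 -0.7    0.031] [ 0.82  0.33 -0.81  1.84  0.27  1.08  0.8 ]
```

Sliding in, now about 4.8 mm below the plug's top. I continue.

Emit:
{"api": "carry_out", "payload": {"moves": [{"x": 0, "y": 0.4, "z": 0.8, "twist": 0, "hand": 0}, {"x": 0, "y": 0.4, "z": 1.6, "twist": 0, "hand": 0}, {"x": 0, "y": 0.4, "z": 2.4, "twist": 0, "hand": 0}, {"x": 0, "y": 0.4, "z": 2.4, "twist": 0, "hand": 0}]}}

```text
clock: 17.5
tool_pos: [492.3, -96.6, 100.2]
orientation: [-3.141, -0.001, 2.46]
wrist_force: [1.7, 1.1, -1.3]
width: 0.081
finger_force: 59.2
```

Emit:
{"api": "carry_out", "payload": {"moves": [{"x": 0, "y": 0, "z": 0.8, "twist": 0, "hand": 0}, {"x": 0, "y": 0, "z": 1.5, "twist": 0, "hand": 0}, {"x": 0, "y": 0, "z": 1.5, "twist": 0, "hand": 0}]}}

```text
clock: 17.88
tool_pos: [492.5, -96.6, 98.8]
orientation: [-3.141, -0.0, 2.46]
wrist_force: [1.0, 0.5, -1.6]
width: 0.084
finger_force: 59.1
```

Emit:
{"api": "carry_out", "payload": {"moves": [{"x": 0, "y": 0, "z": 0.5, "twist": 0, "hand": 0}, {"x": 0, "y": 0, "z": 1.0, "twist": 0, "hand": 0}, {"x": 0, "y": 0, "z": 1.2, "twist": 0, "hand": 0}, {"x": 0, "y": 0, "z": 1.2, "twist": 0, "hand": 0}]}}

```text
clock: 18.38
tool_pos: [492.6, -96.5, 97.8]
orientation: [-3.141, -0.0, 2.46]
wrist_force: [0.5, -0.0, -1.2]
width: 0.086
finger_force: 59.1
```

The key is seated, TCP 97.8 against 97.6 expected. I turn clockwise, watching the side force; the expected end is about 1.3 to 1.4 rad on.

Emit:
{"api": "carry_out", "payload": {"moves": [{"x": 0, "y": 0, "z": 0, "twist": 0.06, "hand": 0}, {"x": 0, "y": 0, "z": 0, "twist": 0.12, "hand": 0}, {"x": 0, "y": 0, "z": 0, "twist": 0.18, "hand": 0}, {"x": 0, "y": 0, "z": 0, "twist": 0.24, "hand": 0}, {"x": 0, "y": 0, "z": 0, "twist": 0.3, "hand": 0}]}}

```text
clock: 19.0
tool_pos: [492.5, -96.6, 97.7]
orientation: [-3.141, -0.0, 2.158]
wrist_force: [-0.2, -0.2, -0.6]
width: 0.084
finger_force: 59.2
```

Emit:
{"api": "carry_out", "payload": {"moves": [{"x": 0, "y": 0, "z": 0, "twist": 0.06, "hand": 0}, {"x": 0, "y": 0, "z": 0, "twist": 0.12, "hand": 0}, {"x": 0, "y": 0, "z": 0, "twist": 0.18, "hand": 0}, {"x": 0, "y": 0, "z": 0, "twist": 0.24, "hand": 0}, {"x": 0, "y": 0, "z": 0, "twist": 0.3, "hand": 0}]}}

```text
clock: 19.62
tool_pos: [492.7, -96.5, 97.8]
orientation: [3.142, 0.0, 1.858]
wrist_force: [1.4, 0.7, -1.6]
width: 0.086
finger_force: 59.1
```

```bash
python3 -c "
from plant import get_obs
o=get_obs();print(o['wrist_force'].round(2),o['wrist_torque'].round(3),o['joint_pos'].round(2))"
```

```text
[ 1.42  0.68 -1.55] [ 0.016 -0.207  0.055] [ 0.73  0.31 -0.7   1.85  0.23  1.06  0.23]
```

Emit:
{"api": "carry_out", "payload": {"moves": [{"x": 0, "y": 0, "z": 0, "twist": 0.06, "hand": 0}, {"x": 0, "y": 0, "z": 0, "twist": 0.12, "hand": 0}, {"x": 0, "y": 0, "z": 0, "twist": 0.18, "hand": 0}, {"x": 0, "y": 0, "z": 0, "twist": 0.24, "hand": 0}, {"x": 0, "y": 0, "z": 0, "twist": 0.3, "hand": 0}]}}

```text
clock: 20.25
tool_pos: [492.8, -96.5, 97.8]
orientation: [3.141, 0.0, 1.558]
wrist_force: [1.5, -1.0, -1.6]
width: 0.082
finger_force: 59.0
```

Emit:
{"api": "carry_out", "payload": {"moves": [{"x": 0, "y": 0, "z": 0, "twist": 0.06, "hand": 0}, {"x": 0, "y": 0, "z": 0, "twist": 0.12, "hand": 0}, {"x": 0, "y": 0, "z": 0, "twist": 0.18, "hand": 0}, {"x": 0, "y": 0, "z": 0, "twist": 0.24, "hand": 0}, {"x": 0, "y": 0, "z": 0, "twist": 0.28, "hand": 0}]}}

```text
clock: 20.88
tool_pos: [492.9, -96.6, 97.8]
orientation: [3.141, -0.0, 1.278]
wrist_force: [1.6, 0.9, -2.4]
width: 0.084
finger_force: 58.9
```

```bash
python3 -c "
from plant import get_obs
o=get_obs();print(o['wrist_force'].round(2),o['wrist_torque'].round(3),o['joint_pos'].round(2))"
```

```text
[ 1.64  0.91 -2.39] [-0.09  -0.432  0.046] [ 0.65  0.29 -0.61  1.86  0.19  1.05 -0.32]
```

Emit:
{"api": "carry_out", "payload": {"moves": [{"x": 0, "y": 0, "z": 0, "twist": 0.04, "hand": 0}, {"x": 0, "y": 0, "z": 0, "twist": 0.08, "hand": 0}, {"x": 0, "y": 0, "z": 0, "twist": 0.1, "hand": 0}, {"x": 0, "y": 0, "z": 0, "twist": 0.1, "hand": 0}]}}

```text
clock: 21.38
tool_pos: [492.9, -96.6, 97.8]
orientation: [3.141, -0.0, 1.18]
wrist_force: [2.9, -0.7, -2.3]
width: 0.082
finger_force: 58.8
```

```bash
python3 -c "
from plant import get_obs
o=get_obs();print(o['wrist_force'].round(2),o['wrist_torque'].round(3))"
```

```text
[ 2.9  -0.66 -2.28] [-0.189 -0.654  0.102]
```

Emit:
{"api": "carry_out", "payload": {"moves": [{"x": 0, "y": 0, "z": 0, "twist": 0.03, "hand": 0}, {"x": 0, "y": 0, "z": 0, "twist": 0.05, "hand": 0}, {"x": 0, "y": 0, "z": 0, "twist": 0.05, "hand": 0}]}}

```text
clock: 21.75
tool_pos: [492.9, -96.5, 97.8]
orientation: [3.141, -0.0, 1.129]
wrist_force: [3.0, -2.0, -1.9]
width: 0.084
finger_force: 58.7
```

```bash
python3 -c "
from plant import get_obs
o=get_obs();print(o['orientation'],o['wrist_force'].round(2),o['wrist_torque'].round(3))"
```

```text
[ 3.14129916e+00 -9.24972874e-05  1.12942362e+00] [ 3.04 -2.03 -1.88] [-0.342 -0.815  0.041]
```

Emit:
{"api": "carry_out", "payload": {"moves": [{"x": 0, "y": 0, "z": 0, "twist": 0.03, "hand": 0}, {"x": 0, "y": 0, "z": 0, "twist": 0.05, "hand": 0}, {"x": 0, "y": 0, "z": 0, "twist": 0.05, "hand": 0}]}}

```text
clock: 22.12
tool_pos: [492.8, -96.5, 97.8]
orientation: [3.141, -0.0, 1.079]
wrist_force: [3.7, -2.5, -3.6]
width: 0.083
finger_force: 58.7
```

```bash
python3 -c "
from plant import get_obs
o=get_obs();print(o['orientation'],o['wrist_force'].round(2),o['wrist_torque'].round(3))"
```

```text
[ 3.14141092e+00 -4.39844795e-05  1.07941987e+00] [ 3.72 -2.51 -3.64] [-0.465 -0.941  0.137]
```

Emit:
{"api": "carry_out", "payload": {"moves": [{"x": 0, "y": 0, "z": 0, "twist": 0.03, "hand": 0}, {"x": 0, "y": 0, "z": 0, "twist": 0.05, "hand": 0}, {"x": 0, "y": 0, "z": 0, "twist": 0.05, "hand": 0}]}}

```text
clock: 22.5
tool_pos: [492.8, -96.5, 97.9]
orientation: [3.141, -0.0, 1.029]
wrist_force: [5.0, -2.7, -3.7]
width: 0.082
finger_force: 58.7
```

```bash
python3 -c "
from plant import get_obs,vision
import numpy as np
o=get_obs();print(o['orientation'],o['wrist_force'].round(2),o['wrist_torque'].round(3))
for n in('scene','wrist'):
    c=vision.calibration(n);p,d=vision.grab_frame(n);np.savez(n+'9.npz',p=p,d=d,**c)
import cv2
from h import *
p,d,K,R,t=load('scene9')
a=cv2.resize(p[118:178,330:407],(500,390),interpolation=2);w=np.load('wrist9.npz')['p']
cv2.imwrite('pics/s9.png',np.clip(a*1.3,0,255).astype(np.uint8))"
```

```text
[ 3.14129955e+00 -7.14391954e-05  1.02935490e+00] [ 4.97 -2.72 -3.7 ] [-0.556 -1.013  0.099]
```

View pics/s9.png

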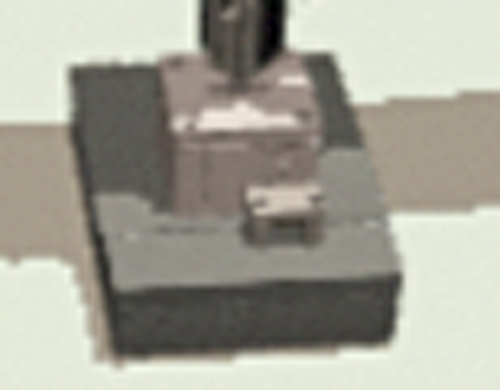

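The scene crop shows the gripper over the lock, with the keeper at (285,210); the bolt can't be seen at this size. I check the gap between case and keeper numerically in the wrist depth and colour.

```bash
cat > gap.py <<'E'
import sys
from h import *
n=sys.argv[1];p,d,K,R,t=load(n);X=cloud(n,1)
yaw=.036;e=np.array([[np.cos(yaw),np.sin(yaw)],[-np.sin(yaw),np.cos(yaw)]])
L=(X[...,:2]-[492.5,-96])@e.T
m=(abs(L[...,0])<35)&(L[...,1]>20)&(L[...,1]<70)&(X[...,2]>35)&(X[...,2]<95)
k=m&(abs(X[...,2]-62)<4);print("keeper y",np.percentile(L[k][:,1],[2,98]),"x",np.percentile(L[k][:,0],[2,98]),k.sum())
print("case front edge y", np.percentile(L[m&(abs(X[...,2]-86)<4)][:,1],98) if (m&(abs(X[...,2]-86)<4)).any() else None)
for x0 in range(-24,24,4):
    g=m&(L[...,0]>=x0)&(L[...,0]<x0+4)&(L[...,1]>30.5)&(L[...,1]<36.5)
    print(x0,g.sum(),np.percentile(X[...,2][g],[10,50,90]).round(1) if g.sum()>2 else "",p[g].mean(0).round() if g.any() else "")
E
python3 gap.py wrist9
```

```text
keeper y [29.7211276  55.01404257] x [-27.67968291  26.97132106] 1655
case front edge y 30.460652732898772
-24 19 [42.1 65.6 78.6] [71. 75. 80.]
-20 53 [51.9 52.5 65.2] [ 60. 115. 140.]
-16 60 [51.9 53.1 66.5] [ 59. 114. 138.]
-12 72 [47.5 52.2 54.6] [ 53. 102. 124.]
-8 53 [40.4 42.3 71.7] [65. 72. 76.]
-4 56 [40.1 41.6 70.8] [80. 83. 83.]
0 57 [39.4 41.3 73.8] [86. 89. 89.]
4 67 [39.7 41.6 68.4] [84. 87. 87.]
8 68 [39.9 41.6 73.2] [82. 85. 86.]
12 58 [39.2 41.5 68.4] [85. 88. 88.]
16 62 [39.2 41.7 70.7] [85. 88. 89.]
20 65 [39.4 41.7 71.6] [85. 88. 88.]
```

Brass fills the gap at x of about -14 and z of about 52, so the bolt has crossed to the keeper. I relieve the side force, then check for the stop.

Emit:
{"api": "carry_out", "payload": {"moves": [{"x": 0, "y": 0.4, "z": 0, "twist": 0, "hand": 0}, {"x": 0, "y": 0.8, "z": 0, "twist": 0, "hand": 0}, {"x": 0, "y": 0.8, "z": 0, "twist": 0.03, "hand": 0}, {"x": 0, "y": 0.8, "z": 0, "twist": 0.03, "hand": 0}]}}

```text
clock: 23.1
tool_pos: [493.2, -96.7, 97.8]
orientation: [-3.141, 0.0, 0.999]
wrist_force: [1.2, -0.7, -0.9]
width: 0.082
finger_force: 59.2
```

```bash
python3 -c "
from plant import get_obs
o=get_obs();print(o['orientation'],o['wrist_force'].round(2),o['wrist_torque'].round(3),o['joint_efforts'].round(3))"
```

```text
[-3.14106689e+00  1.33058426e-04  9.99090801e-01] [ 1.25 -0.73 -0.92] [-0.115 -0.134  0.14 ] [ -0.147 -46.812  -5.251 -32.217  -0.25    0.259  -0.389]
```

Emit:
{"api": "carry_out", "payload": {"moves": [{"x": 0, "y": 0, "z": 0, "twist": 0.02, "hand": 0}, {"x": 0, "y": 0, "z": 0, "twist": 0.04, "hand": 0}, {"x": 0, "y": 0, "z": 0, "twist": 0.04, "hand": 0}]}}

```text
clock: 23.48
tool_pos: [493.2, -96.7, 97.7]
orientation: [-3.141, 0.0, 0.96]
wrist_force: [-0.6, -0.6, -0.3]
width: 0.085
finger_force: 59.4
```

```bash
python3 -c "
from plant import get_obs
o=get_obs();print(o['orientation'],o['wrist_force'].round(2),o['wrist_torque'].round(3),o['joint_efforts'].round(3))"
```

```text
[-3.14110928e+00  1.55465663e-04  9.59727557e-01] [-0.64 -0.63 -0.31] [-0.065  0.164  0.346] [  0.105 -46.816  -4.889 -32.72   -0.214  -0.171  -0.501]
```

Torque has risen to 0.35 N m, so the stop is reached. I unload within the play, release and lift.

Emit:
{"api": "carry_out", "payload": {"moves": [{"x": 0, "y": 0, "z": 0, "twist": -0.03, "hand": 0}, {"x": 0, "y": 0, "z": 0, "twist": -0.05, "hand": 0}, {"x": 0, "y": 0, "z": 0, "twist": -0.05, "hand": 30}, {"x": 0, "y": 0, "z": 0, "twist": -0.05, "hand": 40}, {"x": 0, "y": 0, "z": 0, "twist": -0.05, "hand": 40}, {"x": 0, "y": 0, "z": 0, "twist": -0.05, "hand": 40}]}}

```text
clock: 24.22
tool_pos: [493.5, -96.9, 97.9]
orientation: [3.141, -0.0, 1.01]
wrist_force: [-0.4, -0.6, 0.5]
width: 0.466
finger_force: 0.0
```

Emit:
{"api": "carry_out", "payload": {"moves": [{"x": 0, "y": 0, "z": -5, "twist": 0, "hand": 40}, {"x": 0, "y": 0, "z": -20, "twist": 0, "hand": 40}, {"x": 0, "y": 0, "z": -45, "twist": 0, "hand": 40}, {"x": 0, "y": 0, "z": -70, "twist": 0, "hand": 40}, {"x": 0, "y": 0, "z": -90, "twist": 0, "hand": 40}, {"x": 0, "y": 0, "z": -97, "twist": 0, "hand": 40}, {"x": 0, "y": 0, "z": -100, "twist": 0, "hand": 40}, {"x": 0, "y": 0, "z": -100, "twist": 0, "hand": 40}]}}

```text
clock: 25.22
tool_pos: [493.2, -96.9, 197.4]
orientation: [-3.141, 0.0, 1.01]
wrist_force: [-0.0, 0.9, 0.2]
width: 0.468
finger_force: 0.0
```

```bash
python3 snap.py w10; python3 gap.py w10 | head -6
python3 - <<'E'
from h import *
p,d,K,R,t=load("w10");X=cloud("w10",1)
b=(np.hypot(X[...,0]-492.5,X[...,1]+96.5)<22)&(X[...,2]>95)&(X[...,2]<160)
P=X[b];print(b.sum(),"top",np.percentile(P[:,2],[50,98]),"expect",86-28+71)
for z in(105,115,124):
    s=P[(abs(P[:,2]-z)<4)];print(z,len(s),rect(s) if len(s)>5 else "")
E
```

```text
{'clock': 25.225, 'tool_pos': [493.152, -96.857, 197.434], 'orientation': [-3.141, 0.0, 1.01], 'joint_pos': [0.646, 0.184, -0.578, 1.73, 0.105, 1.259, -0.518], 'wrist_force': [-0.01, 0.924, 0.228], 'wrist_torque': [0.022, -0.026, -0.027]}
keeper y [29.73292751 54.86286178] x [-27.62615185  22.90139567] 700
case front edge y 30.452305655725397
-24 12 [40.  41.3 81.4] [85. 93. 96.]
-20 26 [52.  52.7 60.5] [ 62. 121. 144.]
-16 30 [51.9 52.9 65.7] [ 62. 117. 138.]
-12 36 [51.2 52.5 69.1] [ 58. 107. 127.]
508 top [127.45994    129.54696372] expect 129
105 26 [500.03, -83.92, 3.54, 7.99, 57.15]
115 34 [500.29, -83.5, 3.43, 7.62, 58.19]
124 217 [493.46, -94.35, 28.57, 7.45, 57.91]
```

The key stands upright at the seat height (top 129 mm), the bolt lies across the gap, and the turn went to its stop. I hand in.

```bash
python3 -c "
from plant import close_job
print(close_job())"
```

```text
the job is handed in; nothing more can be done
None
```

I handed in the job at about 25 s: the key was seated in the plug, turned clockwise to its stop and let go, with the bolt seen in the gap to the keeper; its last few millimetres were hidden, so full throw is judged from the stop, and no verdict came back.

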